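# Free the lino block from its left-hand clamp and roll it out

## Task

The lino printing block is held on its bed by a clamp whose screw has a left-hand thread: it loosens clockwise, seen from above. Swing the clamp's lever clockwise all the way round to its stop, never tightening it further, then push the block along the bed onto the sloping rollers so that it rolls down and comes to rest square against the end stop. Leave the clamp open, and do not move or tip the ink bottle, cup and jar beside the jig.

Things in the scene. Friction and masses are not known exactly. Their poses are not given: they have to be found in the camera images.
- press: Grey steel jig, 400 x 140 mm, fixed. Origin: on the table under the bed; +x is the feed direction (to the robot's right), +y away from the robot, z up. Flat steel bed: x -100 to +66 mm, top at z 60, side rails at y +-58 rising 12 mm, rear end (-x) open. Clamp column on the -y side: x 25 to 65, y -125 to -100, top z 146, its arm and round boss (radius 18, top z 146) hold the screw.
- jaw (a point): Centre of the clamp jaw's underside (x 53, y -47 mm in the jig, z 84 as found, on the block's near front edge). The jaw is 36 x 50 mm and 10 mm thick, and rises with the lever. A lip at its front hangs 6 mm lower, just ahead of the block, so the block cannot leave until the jaw has risen. The screw axis is at x 45, y -62 mm.
- lever (a joint): Clamp lever angle, rad: 0 as found (clamped), growing as the lever turns CLOCKWISE seen from above (left-hand thread, loosening), stop at 2.9. The clamp rises 3 mm per rad; the lip clears the block from 2.1 on. Stiff: about 0.35 N m of friction, it stays where left. Negative: tightened further (solid at -0.15).
- lever_axis (a point): Point on the screw axis at the mid-height of the lever bar (z 179 mm as found; rises with the lever). The hub is a 28 mm cylinder, its top 12 mm above this point.
- lever_end (a point): Centre of the 22 mm black ball at the lever's end, 80 mm from lever_axis, same height. The steel bar between is 12 mm wide and high, its underside 27 mm above the boss as found. As found it points across the block (10 degrees past the jig's +y, towards -x); at the stop it points roughly to -y, clear of the block. Nothing else is in its way.
- block: Wooden printing block with a tan lino face, 150 (x) x 110 (y) x 24 mm, 0.3 kg or so, loose on the bed under the jaw. Origin: centre of its underside; x along the feed, its rear face at x -75 mm.
- block_front (a point): Middle of the lower edge of the block's front face, 75 mm ahead of its origin.
- outfeed: Roller track after the bed, sloping 8 degrees down. Origin: in the plane of the roller tops, middle of the end stop's face; x down the slope, z normal to it. Six free 20 mm rollers, x -200 (78 mm ahead of the jig's origin) to -30 mm; side rails y +-60, 12 mm high; stop 18 mm high. With its middle past the first roller the block tips on and rolls to the stop by itself.
- ink_bottle: Loose black ink bottle with white cap, 56 mm wide, 130 mm tall, beyond the rollers: bystander. Origin: centre of its base.
- cup: Loose empty white plastic cup, 72 mm wide, 85 mm tall, behind the bed: bystander. Origin: centre of its base.
- jar: Loose glass jar with a steel cap, 60 mm wide, 90 mm tall, beyond the bed: bystander. Origin: centre of its base.
Not all that is in view belongs to the job. Of the things shaped like the block, the wooden one is meant.

How it is judged:
By the outcome, as a careful person would: the job done as asked, in the order asked, and still so for the second after the job is handed in, with the robot touching nothing.
It also fails if it takes over 58 s, if anything falls off the work surface, if the arm or the gripper's body presses on something with over 40 N, if the wrist force passes 120 N, or if a joint passes its speed limit or range.

## Robot

A 6-joint arm with a two-finger parallel gripper is mounted at the origin on the work surface. World frame = base frame: x ahead of the robot, y to its left, z up, the work surface at z = 0. Lengths are in m, angles in rad, forces in N, time in s.
With the tool pointing down it reaches from about 0.25 to 0.725 m from the base axis. Payload 9.7 kg.
Tool frame: the origin (TCP) lies midway between the tips of the shut fingers; the grasp point (between the pads) lies 19 mm behind it; z points along the fingers, y is the line along which they close (so a half turn about z gives the same grasp; the last joint's range is limited). The gripper opens to 85 mm and grips with 20 to 120 N. Pads are 22 mm wide; open, the fingers measure 114 mm over their backs; the gripper's body (76 mm by 85 mm) begins 54 mm behind the grasp point. The pads swing forward as they close: fully open they stand 13 mm farther back than shut.
Start: joints at [-1.224, 0.087, 0.176, 1.66, 0, 1.571], TCP at [0.187, -0.517, 0.231] pointing down, gripper open.
Joint ranges: [-3.13, 3.13], [-0.85, 1.81], [-1.15, 1.24], [-2.2, 2.28], [-1.44, 1.52], [-3.14, 3.14]. Speed limits (rad/s): [2.22, 2.22, 2.57, 3.14, 3.14, 3.14].

## Interface

Orientations are given as a 3x3 rotation matrix whose columns are the frame's x, y, z axes.
In Python, from plant import env gives the robot as it stands. Calls block until the motion is done:
- env.reach(position, orientation): joint-space move of the TCP to a pose.
- env.move_straight(position, attitude=None, rate=0.15, threshold=None): straight line of the TCP; attitude=None keeps the orientation; rate is the mean speed in m/s. With threshold (N) it stops when the force on the tool has changed by that much, and returns True; else False.
- env.move_joints(angles): joint-space move.
- env.gripper_open() and env.grasp(newtons=None): open the fingers fully, or close them until they stop; newtons is the grip in N (None keeps the last).
- env.pause(seconds).
- env.inverse_kinematics(position, orientation): joint angles nearest the present ones, or None.
- env.read_camera(name): name is "scene" or "top"; returns the picture (400x640x3 uint8, red, green, blue); there is no depth.
- env.calibration(name): a dict with "vfov" (degrees; the focal length in pixels is half the picture's height over the tangent of half this angle, whatever the lens; pixels are square), "cx", "cy" (the principal point, pixels), "D" ([k1, k2, p1, p2, k3] as OpenCV has them; the pictures are not rectified), "rvec" (rotation vector, rad) and "tvec" (3), from world to camera coordinates, as OpenCV has them. Camera axes: x right, y down, z forward; pixel columns grow to the right and rows downward; lengths in m; the calibration is good to about 2 mm. A picture is of the moment at which its call begins. calibration takes no time and is no camera call.
A pose or a line that the arm cannot do raises env.PlanningError and nothing moves.
- env.close_job(): hands the job in; it is judged then, once.
Readings, each from a call of its own:
- env.read_clock(): time.
- env.read_qpos(): joint angles.
- env.read_qvel(): joint speeds.
- env.read_joint_torque(): joint torques, N m.
- env.read_eef_pos(): TCP position.
- env.read_eef_rot(): TCP orientation.
- env.read_contact_force(): force on the tool from outside, world axes, zero at the start.
- env.read_ft_torque(): the same for the moment, N m.
- env.read_finger_gap(): opening from 0.0 (shut) to 1.0 (fully open).
- env.read_finger_force(): force on a finger pad.
Only numpy, scipy, OpenCV 4.12 (cv2) and the standard library are available. Lean on these libraries where they do the work, as an engineer would, in place of code of your own. Each camera call takes 0.05 s, during which the arm holds its last target. There are 200 camera calls.

## Working session

There is one attempt and no reset: what is moved stays moved. The work goes in short steps, each a Python script; the robot and the scene stay as the last script left them, time stands still between calls to the robot, and variables do not carry over. Pictures are saved under pics/ and viewed, at most 10 in all, crops included, and the job is handed in when it is done.

```bash
ls; mkdir -p pics
python3 - <<'E'
from plant import env
import cv2
for n in("scene","top"):
    cv2.imwrite(f"pics/{n}0.png",env.read_camera(n)[:,:,::-1]); print(n,env.calibration(n))
print(env.read_clock())
E
```

```text
pics
scene {'vfov': 42.140737846320405, 'cx': 311.7671810022231, 'cy': 200.71358424806562, 'D': array([-0.01119424,  0.        ,  0.        ,  0.        ,  0.        ]), 'rvec': array([ 2.19487355,  1.32545882, -0.45995547]), 'tvec': array([-0.34218856, -0.27001597,  1.77335053])}
top {'vfov': 50.50751361339027, 'cx': 322.0399704436512, 'cy': 200.54184186674942, 'D': array([-0.02770238,  0.        ,  0.        ,  0.        ,  0.        ]), 'rvec': array([ 2.18397574, -2.20034346,  0.12021089]), 'tvec': array([0.07795741, 0.55195725, 1.05362911])}
0.1
```

View pics/scene0.png

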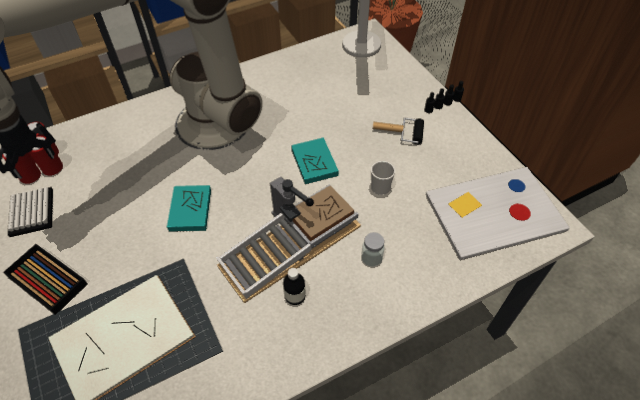

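View pics/top0.png

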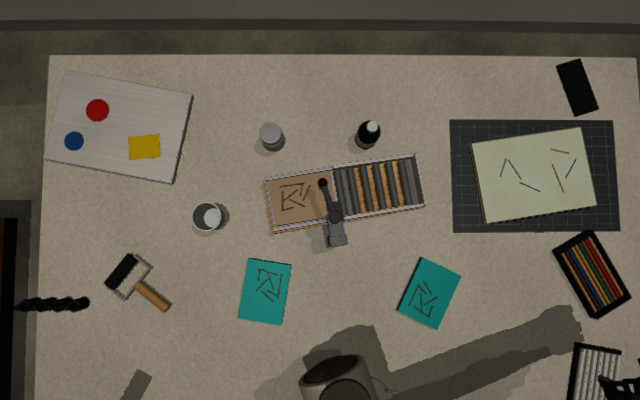

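The block candidates in the top view are the tan wooden one on the jig (300,197) and two teal slabs at (265,290) and (428,292). I choose the wooden one under the clamp. The lever ball is near (323,183), and the bystanders are the bottle (368,133), jar (271,136) and cup (208,216). Next, one close crop to check this.

```bash
cat > h.py <<'E'
import numpy as np, cv2
from plant import env
def cal(n):
    c=env.calibration(n); f=200/np.tan(np.radians(c["vfov"]/2))
    K=np.array([[f,0,c["cx"]],[0,f,c["cy"]],[0,0,1]]); return K,c["D"],np.array(c["rvec"]),np.array(c["tvec"])
def ray(n,px):
    K,D,r,t=cal(n); u=cv2.undistortPoints(np.array([[px]],float),K,D)[0,0]
    R=cv2.Rodrigues(r)[0]; return -R.T@t, R.T@np.array([u[0],u[1],1])
def onplane(n,px,z):
    o,d=ray(n,px); return o+d*(z-o[2])/d[2]
def proj(n,P):
    K,D,r,t=cal(n); return cv2.projectPoints(np.array(P,float).reshape(-1,1,3),r,t,K,D)[0][:,0]
E
python3 - <<'E'
import cv2
a=cv2.imread("pics/top0.png")[120:260,250:440]; cv2.imwrite("pics/top_c.png",cv2.resize(a,None,fx=4.2,fy=4.2,interpolation=cv2.INTER_CUBIC))
a=cv2.imread("pics/scene0.png")[165:305,210:370]; cv2.imwrite("pics/sc_c.png",cv2.resize(a,None,fx=4.2,fy=4.2,interpolation=cv2.INTER_CUBIC))
E
```

```text
(no output)
```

View pics/top_c.png

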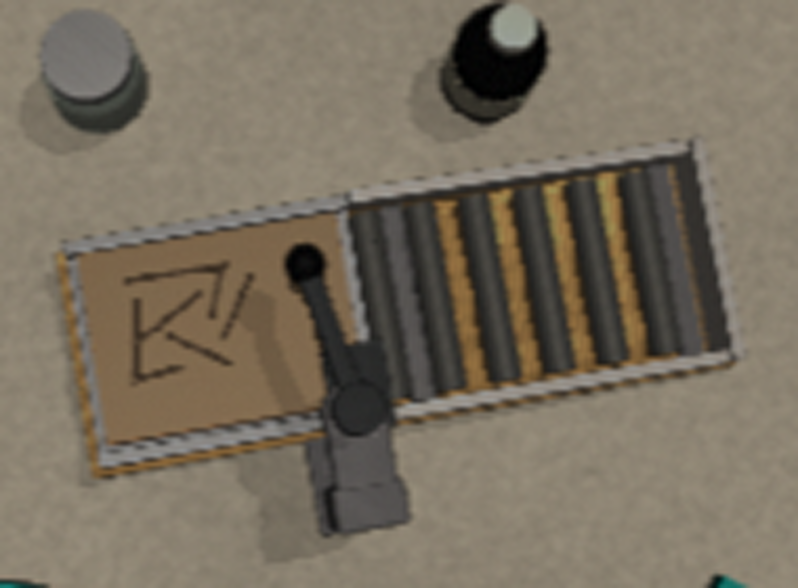

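View pics/sc_c.png

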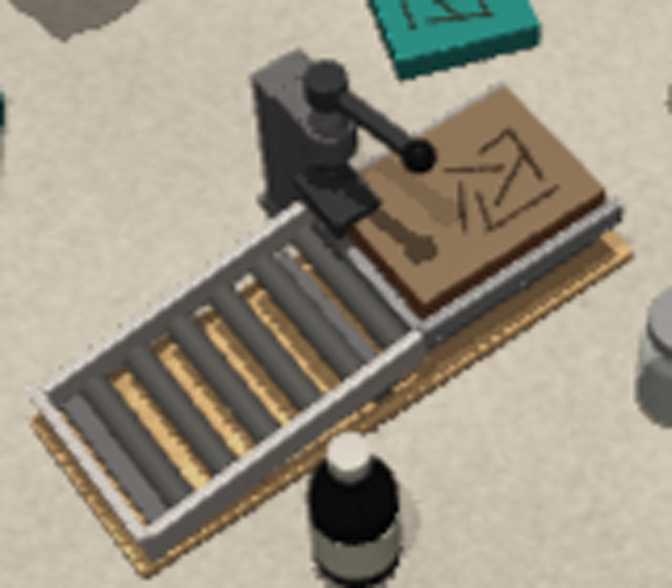

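The crop confirms the tan wooden block under the jaw. The lever ball is at full-frame (322.4,182.4) top and (310,201.7) scene. The hub top is at (335.5,217.1) top and (287.9,184) scene.

Run:
```python
from h import *
T=lambda x,y:(250+x/4.2-.4,120+y/4.2-.4)
S=lambda x,y:(210+x/4.2-.4,165+y/4.2-.4)
def tri(a,b):
    o1,d1=ray("top",a);o2,d2=ray("scene",b)
    s=np.linalg.lstsq(np.c_[d1,-d2],o2-o1,rcond=None)[0]
    p,q=o1+s[0]*d1,o2+s[1]*d2; return (p+q)/2,np.linalg.norm(p-q)
ball=tri(T(304,262),S(420,154)); hub=tri(T(359,408),S(326,80)); print("ball",ball,"hub",hub)
b=onplane("top",T(304,262),.179);h=onplane("top",T(359,408),.191);print(b,h,np.linalg.norm((b-h)[:2]))
A=onplane("top",T(78,255),.084);B=onplane("top",T(345,210),.084);C=onplane("top",T(103,444),.084)
print("blk rearfar,frontfar,rearnear",A,B,C,np.linalg.norm(B-A),np.linalg.norm(C-A))
u=B-A;v=A-C;print("feed yaw",np.degrees(np.arctan2(u[1],u[0])),"from y axis",np.degrees(np.arctan2(v[1],v[0]))-90)
print("blk centre",(B+C)/2)
# jig corners: rails' tops
for p,z in(((694,145),.05),((735,355),.05),((62,248),.072),((97,465),.072)): print(onplane("top",T(*p),z))
for n,p,z in(("bottle",(516,26),.13),("jar",(87,55),.09)): print(n,onplane("top",T(*p),z))
print("cup",onplane("top",(208,216),.085))
q=env.read_qpos();print(env.read_eef_rot())
```

```text
ball (array([0.58034225, 0.07956077, 0.18166506]), np.float64(0.003366036586055065)) hub (array([0.50463211, 0.05236238, 0.18699498]), np.float64(0.0034797587430078726))
[0.57999617 0.07794832 0.179     ] [0.50374046 0.05100776 0.191     ] 0.08087476458715356
blk rearfar,frontfar,rearnear [0.59674033 0.20399898 0.084     ] [0.62191401 0.05156251 0.084     ] [0.48916615 0.189718   0.084     ] 0.15450110750760812 0.10851797066079061
feed yaw -80.62268864142142 from y axis -82.43793252435823
blk centre [0.55554008 0.12064026 0.084     ]
[ 0.66566719 -0.15950043  0.05      ]
[ 0.53962782 -0.18056184  0.05      ]
[0.60243162 0.21440506 0.072     ]
[0.47751841 0.19415896 0.072     ]
bottle [ 0.71717558 -0.04190252  0.13      ]
jar [0.7111525  0.19856578 0.09      ]
cup [0.51230406 0.34593101 0.085     ]
[[ 9.40478909e-01  3.39851816e-01 -4.07071871e-04]
 [ 3.39852060e-01 -9.40478171e-01  1.17782088e-03]
 [ 1.74423569e-05 -1.24605991e-03 -9.99999224e-01]]
```

```bash
cat >> h.py <<'E'
HUB=np.array([.504,.0515]); A0=np.radians(19.5); YAW=np.radians(-80.5)
F=np.array([np.cos(YAW),np.sin(YAW)]); G=np.array([-F[1],F[0]]); O=HUB-.045*F+.062*G
def down(xyaw):  # tool z down, tool x at the given world yaw
    x=np.array([np.cos(xyaw),np.sin(xyaw),0]); z=np.array([0,0,-1.]); return np.c_[x,np.cross(z,x),z]
def lever(q,flip,r=.052,bias=0.,dz=0.):
    a=A0-q; u=np.array([np.cos(a),np.sin(a)]); cw=np.array([u[1],-u[0]])
    p=HUB+r*u+bias*cw; return np.array([*p,.179+.003*q-.019+dz]),down(a+np.pi*flip)
def jig(x,y,z): return np.array([*(O+x*F+y*G),z])
E
python3 - <<'E'
from h import *
for fl in(0,1):
    for q in np.linspace(0,2.95,5):
        s=env.inverse_kinematics(*lever(q,fl)); print(fl,round(q,2),None if s is None else s.round(2))
for yw in(YAW,YAW+np.pi):
    for p in(jig(-.125,.005,.07),jig(.02,.005,.07),jig(.02,.005,.2)):
        s=env.inverse_kinematics(p,down(yw)); print(None if s is None else s.round(2))
print(O)
E
```

```text
0 0.0 [0.12 0.09 0.04 1.52 0.   2.93]
0 0.74 [ 0.06  0.08  0.03  1.53  0.   -2.69]
0 1.48 [ 0.01  0.01 -0.03  1.53  0.   -2.  ]
0 2.21 [ 0.   -0.07 -0.11  1.53  0.   -1.27]
0 2.95 [ 0.05 -0.14 -0.17  1.54  0.   -0.48]
1 0.0 [ 0.12  0.09  0.04  1.52  0.   -0.22]
1 0.74 [0.06 0.08 0.03 1.53 0.   0.45]
1 1.48 [ 0.01  0.01 -0.03  1.53  0.    1.14]
1 2.21 [ 0.   -0.07 -0.11  1.53  0.    1.88]
1 2.95 [ 0.05 -0.14 -0.17  1.54  0.    2.66]
[ 0.4   0.18 -0.04  1.36  0.   -1.33]
[ 0.15  0.14 -0.08  1.35  0.   -1.58]
[ 0.15  0.13  0.16  1.6   0.   -1.58]
[ 0.4   0.18 -0.04  1.36  0.    1.81]
[ 0.15  0.14 -0.08  1.35  0.    1.56]
[0.15 0.13 0.16 1.6  0.   1.56]
[0.55772257 0.1061158 ]
```

Run:
```python
from h import *
p,R=lever(0,1,bias=.003,dz=.09); env.reach(p,R)
p,R=lever(0,1,bias=.003); env.move_straight(p,rate=.1,threshold=12)
print(env.read_eef_pos(),p,env.read_clock())
env.grasp(30); print("gap",env.read_finger_gap(),"F",env.read_finger_force(),env.read_contact_force())
for q in np.arange(.2,.61,.2):
    p,R=lever(q,1); print(env.move_straight(p,R,rate=.03,threshold=40),env.read_contact_force().round(1),env.read_ft_torque().round(2))
print(env.read_finger_gap(),env.read_clock())
cv2.imwrite("pics/t1.png",cv2.resize(env.read_camera("scene")[165:305,210:370,::-1],None,fx=4,fy=4))
```

```text
[0.55436329 0.0660575  0.16078373] [0.55401878 0.06603003 0.16      ] 3.6
gap 0.13475428062052822 F 29.297872048337013 [-1.17291098  4.9540468   2.42020451]
False [-0.8  0.1  2.4] [ 0.11  0.09 -0.2 ]
False [-0.6  3.1  3.5] [ 0.47  0.18 -0.1 ]
False [-2.1  2.9  5.2] [ 0.69  0.4  -0.18]
0.13080530397018164 5.6583
```

View pics/t1.png

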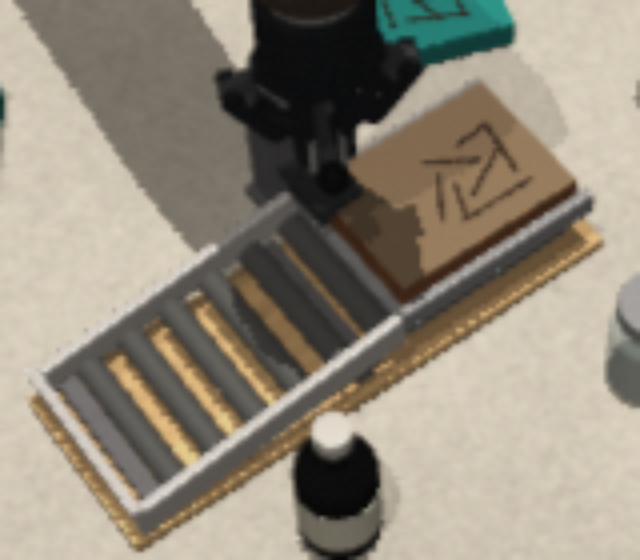

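The lever is held: the ball at crop (334,178) has swung clockwise with the fingers. I carry on to the stop.

Run:
```python
from h import *
for q in [*np.arange(.8,2.81,.2),2.87,2.93,2.98]:
    p,R=lever(q,1); s=env.move_straight(p,R,rate=.03,threshold=25); f=env.read_contact_force()
    print(round(q,2),s,f.round(1),env.read_ft_torque().round(2),round(env.read_finger_gap(),3))
    if s: break
print(env.read_clock(),env.read_eef_pos())
```

```text
0.8 False [-2.   4.4  5.5] [ 0.83  0.43 -0.12] 0.129
1.0 False [-2.9  4.3  5. ] [ 0.86  0.45 -0.11] 0.133
1.2 False [-2.6  5.7  5. ] [ 1.01  0.36 -0.04] 0.131
1.4 False [-2.9  5.4  5.1] [ 1.11  0.36 -0.07] 0.132
1.6 False [-1.8  5.3  4.8] [ 1.19  0.27 -0.02] 0.136
1.8 False [-1.2  6.5  5. ] [ 1.23  0.18 -0.  ] 0.137
2.0 False [0.7 6.  3.5] [ 1.21 -0.13 -0.01] 0.135
2.2 False [1.6 5.8 3. ] [ 1.16 -0.14 -0.02] 0.134
2.4 False [0.2 5.4 3.8] [ 1.11 -0.22  0.11] 0.136
2.6 False [0.9 5.7 3.1] [ 1.05 -0.28  0.11] 0.133
2.8 False [2.5 4.7 3.7] [ 1.09 -0.39  0.07] 0.134
2.87 False [1.8 5.5 3.5] [ 0.98 -0.42  0.15] 0.135
2.93 False [ 5.5 -0.9  2.5] [-0.1  -1.1   0.65] 0.132
2.98 False [ 13.6 -12.2  -1.9] [-2.38 -2.51  1.05] 0.134
11.9833 [0.46069915 0.02424026 0.16902254]
```

Run:
```python
from h import *
env.gripper_open(); p=env.read_eef_pos(); env.move_straight(p+[0,0,.1],rate=.15)
env.grasp(30)
R=down(YAW+np.pi)
env.reach(jig(-.13,.005,.25),R); 
im=env.read_camera("top")[:,:,::-1]; cv2.imwrite("pics/t2.png",cv2.resize(im[120:260,190:440],None,fx=3.2,fy=3.2))
env.move_straight(jig(-.13,.005,.070),rate=.12,threshold=10); print(env.read_eef_pos(),jig(-.13,.005,.07),env.read_clock())
print(env.move_straight(jig(-.05,.005,.070),rate=.05,threshold=4),env.read_eef_pos(),((env.read_eef_pos()[:2]-O)@F),env.read_contact_force(),env.read_clock())
```

```text
[0.54159515 0.23532932 0.07078478] [0.5411978  0.23515817 0.07      ] 16.875
False [0.5544084  0.15624092 0.07000531] -0.049984674462632994 [0.10702434 0.36500759 0.64728851] 18.625
```

View pics/t2.png

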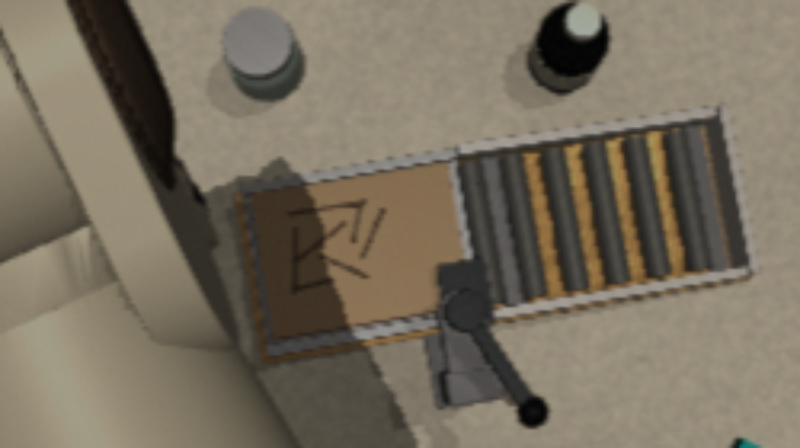

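The lever now lies clear, with the ball at crop (533,411) pointing away from the block, and the jaw is still over the block's front edge. I continue the push.

Run:
```python
from h import *
print(env.move_straight(jig(-.02,.010,.070),rate=.05,threshold=8),env.read_contact_force().round(1))
print(env.move_straight(jig(.006,.012,.070),rate=.05,threshold=8),((env.read_eef_pos()[:2]-O)@F),env.read_contact_force().round(1))
env.pause(1.5)
im=env.read_camera("scene")[:,:,::-1]; cv2.imwrite("pics/s3.png",cv2.resize(im[150:310,200:400],None,fx=3.6,fy=3.6)); print(env.read_clock())
```

```text
False [-0.2  0.3 -0.6]
False 0.006244405297838119 [ 0.5 -0.1  0.2]
21.6083
```

View pics/s3.png

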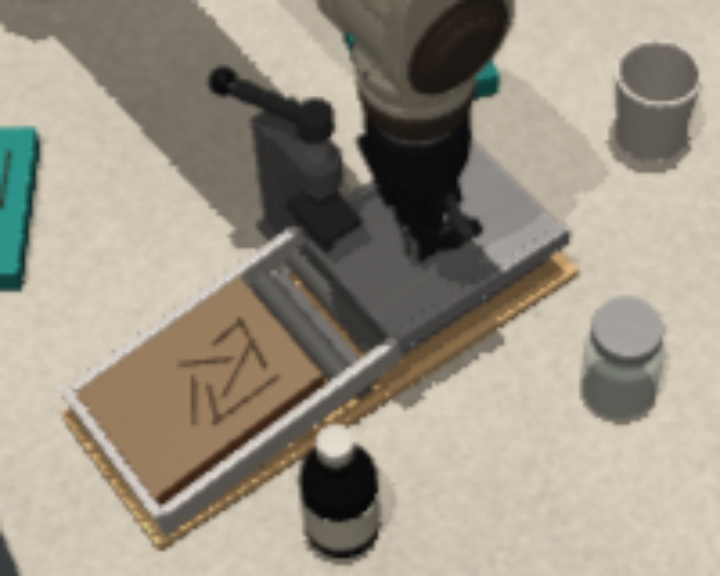

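The block has rolled down and its front edge, crop (75,395)–(160,500), is against the end stop. I retreat and check that it sits square.

Run:
```python
from h import *
env.move_straight(jig(-.03,.012,.075),rate=.15); env.move_straight(jig(-.03,.012,.25),rate=.2)
env.reach(jig(-.13,.005,.28),down(YAW+np.pi))
im=env.read_camera("top")[:,:,::-1]; cv2.imwrite("pics/t4.png",cv2.resize(im[110:250,190:440],None,fx=3.2,fy=3.2,interpolation=cv2.INTER_CUBIC)); print(env.read_clock())
```

```text
23.575
```

View pics/t4.png

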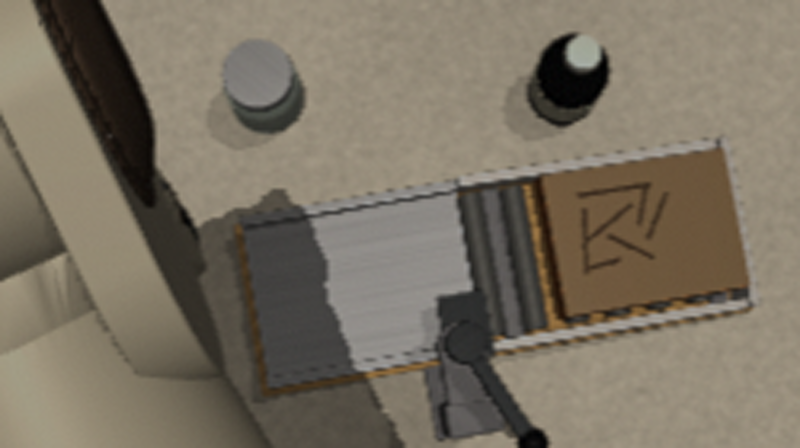

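Run:
```python
from h import *
im=cv2.cvtColor(env.read_camera("top"),cv2.COLOR_RGB2HSV); m=cv2.inRange(im,(5,60,60),(20,190,200)); 
k=np.zeros_like(m);k[145:215,355:428]=255;m&=k
m=cv2.morphologyEx(m,cv2.MORPH_CLOSE,np.ones((5,5)));m=cv2.morphologyEx(m,cv2.MORPH_OPEN,np.ones((9,9)))
c=max(cv2.findContours(m,0,1)[0],key=cv2.contourArea); q=cv2.approxPolyDP(c,6,True)[:,0].astype(float);print(q.tolist(),cv2.minAreaRect(c))
c=c[:,0].astype(float)
o=q[np.argsort(q[:,0])]
def side(a,b,z):
    t=((c-a)@(b-a))/((b-a)@(b-a));d=np.abs(np.cross(b-a,c-a))/np.linalg.norm(b-a)
    s=c[(t>.12)&(t<.88)&(d<3)]; w=np.array([onplane("top",x,z)[:2] for x in s])
    l=cv2.fitLine(w.astype(np.float32),2,0,.001,.001).ravel(); dv=l[:2]*np.sign(l[0])
    return np.degrees(np.arctan2(dv[1],dv[0])), (l[2:]-O)@F,(l[2:]-O)@G
if len(q)==4:
    print("rear",side(o[0],o[1],.077));print("front",side(o[2],o[3],.056)); print("expected yaw 9.5, front x ~.272")
```

```text
[[416.0, 158.0], [355.0, 167.0], [360.0, 212.0], [407.0, 210.0], [421.0, 200.0]] ((388.7200622558594, 186.4669952392578), (53.155330657958984, 65.36869049072266), 81.46923065185547)
```

Run:
```python
from h import *
T=lambda x,y:(190+x/3.2-.35,110+y/3.2-.35)
for n,a,b,z in(("front",(725,148),(750,287),.056),("rear",(543,180),(565,318),.077),("stop",(720,141),(752,303),.05)):
    A=onplane("top",T(*a),z)[:2];B=onplane("top",T(*b),z)[:2];d=A-B
    print(n,np.degrees(np.arctan2(d[1],d[0])),np.linalg.norm(d),((A+B)/2-O)@F,((A+B)/2-O)@G)
```

```text
front 8.617157584999445 0.11016926760265026 0.2798056285988186 0.0016650885970131953
rear 8.094144450706356 0.10607971368947189 0.13134785248822103 -0.00010957965155417502
stop 9.614693705165605 0.12943890796749077 0.2796507913321028 -0.0009874523961382862
```

Run:
```python
from plant import env
print(env.close_job(),env.read_clock())
```

```text
the job is handed in; nothing more can be done
the job is handed in; nothing more can be done
```

The clamp lever is at its clockwise stop and the clamp is open. The block rolled down and rests against the end stop, square to about 1° as near as the top view can show. The bottle and jar look unmoved in the last picture, and the cup (last seen just after the push) was still standing. The job is handed in, about 24 s on the robot's clock.

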